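# Fill the drying tray and slide it under the drying rack

### The job

Tip the clay beads out of the orange cup into the round clay tray and stand the empty cup upright, wholly on the blue round mark again. Then slide the filled tray over the table, without lifting it or losing a bead, into the wire drying rack until it lies wholly on the yellow round mark under it. Do not knock the rack, and leave the spray can, the clay mushroom and the clear cap standing where they are.

Things in the scene. Friction and masses are not known exactly. Their poses are not given: they have to be found in the camera images.
- tray: Loose round open tray of pale fired clay, too wide to grasp: 150 mm outside diameter, 36 mm high, walls 10 mm thick, upright outside, inner floor 10 mm up; about 0.3 to 0.65 kg, slides on the table. Origin at the centre of its underside, z up.
- cup_center (a point): Loose orange plastic cup, open at the top: 76 mm high, flared, outside diameter 44 mm at the foot and 66 mm at the rim, wall 3.5 mm, about 90 g empty; it stands on the blue mark with four beads in it. The point is on its axis, half-way up (38 mm above the foot, where it is 55 mm wide); z points to the mouth.
- bead0_center (a point): Round glazed clay bead (blue), a ball of 22 mm diameter, 12 g, at first in the cup; the point is its centre.
- bead1_center (a point): Round glazed clay bead (yellow), a ball of 22 mm diameter, 12 g, at first in the cup; the point is its centre.
- bead2_center (a point): Round glazed clay bead (red), a ball of 22 mm diameter, 12 g, at first in the cup; the point is its centre.
- bead3_center (a point): Round glazed clay bead (white), a ball of 22 mm diameter, 12 g, at first in the cup; the point is its centre.
- coaster_mid (a point): Blue round mark painted flat on the table, 90 mm diameter; the point is its centre, at table height.
- spot (a point): Yellow round mark painted flat on the table under the wire rack, 182 mm diameter; the point is its centre, at table height; its axes are the rack's.
- rack: Fixed steel wire drying rack. Origin at the yellow mark's centre; +y leads in from its entrance, z up. Four posts (12 mm diameter, 22 mm feet) at x = +-140 mm, y = -135 (entrance) and +95 mm (back); all sides open between them. A wire shelf spans the rectangle of the post tops, lower face 185 mm up; small clay pieces stand on it, up to 250 mm above the table.
- spray_can: Bystander: loose upright spray can, grey-lilac, 66 mm diameter, 186 mm high. Origin at the centre of its underside.
- mushroom: Bystander: loose clay mushroom, cap 72 mm diameter, 71 mm high. Origin at the centre of its underside.
- can_cap: Bystander: loose clear plastic cap like a low beaker, 68 mm diameter, 45 mm high. Origin at the centre of its underside.
Not all that is in view belongs to the job. Of the things shaped like the part that bears cup_center, the orange one is meant. What is shaped like the tray but turquoise is not meant.

How it is judged:
By the outcome, as a careful person would: the job done as asked, in the order asked, and still so for the second after the job is handed in, with the robot touching nothing.
It also fails if it takes over 72 s, if anything falls off the work surface, if the arm or the gripper's body presses on something with over 40 N, if the wrist force passes 120 N, or if a joint passes its speed limit or range.

### The arm

A 7-joint arm with a two-finger parallel gripper is mounted at the origin on the work surface. World frame = base frame: x ahead of the robot, y to its left, z up, the work surface at z = 0. Lengths are in m, angles in rad, forces in N, time in s.
With the tool pointing down it reaches from about 0.35 to 0.775 m from the base axis. Payload 3.1 kg.
Tool frame: the origin (TCP) lies midway between the tips of the shut fingers; the grasp point (between the pads) lies 19 mm behind it (bot.hold_point_z is the distance from the TCP to the grasp point, in m); z points along the fingers, y is the line along which they close (so a half turn about z gives the same grasp; the last joint's range is limited). The gripper opens to 85 mm and grips with 20 to 120 N. Pads are 22 mm wide; open, the fingers measure 114 mm over their backs; the gripper's body (76 mm by 85 mm) begins 54 mm behind the grasp point. The pads swing forward as they close: fully open they stand 13 mm farther back than shut.
Start: joints at [-0.042, 0.311, 0.014, 1.512, -0.004, 1.319, -0.027], TCP at [0.55, 0, 0.231] pointing down, gripper open.
Joint ranges: [-2.7, 2.7], [-0.3, 1.91], [-1.27, 1.3], [0.12, 2.57], [-1.44, 4.58], [0.2, 2.03], [-3.05, 3.05]. Speed limits (rad/s): [2.79, 2.79, 3.14, 3.14, 3.14, 3.14, 3.14].

### API

Orientations are given as a 3x3 rotation matrix whose columns are the frame's x, y, z axes.
In Python, from cell import sense, vision, bot gives the robot as it stands.
- The arm moves only by the shell command python3 -m handwheel 'ROWS' [FORCE]. ROWS is JSON, a list of rows, each an object with "xyz": the shift along the tool's x, y, z in mm, a list of three; "spin": the turn about the tool's z in rad; "claw": the closure, from 0 (fully open) to 1 (shut). A call has 1 to 8 rows; each row is the pose to reach, as a shift and turn from the pose commanded when the call began, along the tool's axes at that moment; what a row does not reach only later rows make up. A row lasts 1/10 s, in which the tool goes at most 50 mm and 8.59 degrees, less where a joint would pass 70% of its speed; a pose out of reach is approached as far as the arm can. A call with a gripper value outside its range is refused whole. The fingers move at their own pace and stop on an object; FORCE is the grip in N (left out, the last holds). Time passes only in rows, so rows that repeat a pose let the fingers close. It gives the time, the measured TCP pose, the force, the opening and the grip force at its end, in the units of the state.
- sense(): the state, without advancing time (a new reading comes with each control period).
- vision.grab_frame(name): name is "scene" or "side" or "wrist"; returns (picture, depth): 400x640x3 uint8, red, green, blue; 400x640 float32, m along the optical axis (not along the pixel's ray), 0 where there is no reading.
- vision.camera_info(name): a dict with "vfov" (degrees; the focal length in pixels is half the picture's height over the tangent of half this angle, whatever the lens; pixels are square), "cx", "cy" (the principal point, pixels), "world_to_cam" (4x4, takes a point from world to camera coordinates); the wrist camera has in their place "mount" (4x4, takes a point from camera to tool coordinates, whose origin is the TCP and whose axes are the flange's). Camera axes: x right, y up, looking along -z (the intrinsics and any distortion apply to the point x, -y, -z); pixel columns grow to the right and rows downward; lengths in m; the calibration is good to about 2 mm. The wrist camera is an equidistant fisheye: a pixel r from the principal point sees the ray r / f radians off the axis. A picture is of the moment at which its call begins: read the wrist's pose just before it. camera_info takes no time and is no camera call.
- bot.job_done(): hands the job in; it is judged then, once.
Trained networks look in the newest picture that a camera, given by its name, has taken for a name from the list of things; names that differ only in an ending like _2 or _b are one class to them, and where a whole thing is asked for, a point or a joint stands for the part that bears it (a point fixed in the world has none). Each returns a list of dicts, best first, with "conf" (0 to 1); they miss things now and then, are a little off and sometimes report something else, mostly with a low value. They report only what shows in the picture. A call takes as long as a camera call. They do not tell look-alikes from the thing itself.
- vision.boxes_of(name, camera): "extent" ([left, top, width, height] in pixels, round what is visible of it).
- vision.silhouettes(name, camera): "region" (400x640 bool, what is visible of it) and "extent" ([left, top, width, height] in pixels, round what is visible of it).
- vision.pinpoint(name, camera): "at" ([column, row] in pixels: a listed point, or the origin of a listed thing).
The state is a dict: "clock": time; "joints": joint angles; "joint_velocities": joint speeds; "joint_torque": joint torques, N m; "ee_pos": TCP position; "orientation": TCP orientation; "ft_force": force on the tool from outside, world axes, zero at the start; "torque": the same for the moment, N m; "width": opening from 0.0 (shut) to 1.0 (fully open); "grip_force": force on a finger pad.
Only numpy, scipy, OpenCV 4.12 (cv2) and the standard library are available. Lean on these libraries where they do the work, as an engineer would, in place of code of your own. Each camera call takes 0.05 s, during which the arm holds its last target. There are 200 camera calls.

## Working session

There is one attempt and no reset: what is moved stays moved. The work goes in short steps, Python scripts to look and compute and a shell command to move; the robot and the scene stay as the last step left them, time stands still between calls to the robot, and variables do not carry over. Pictures are saved under pics/ and viewed, at most 10 in all, crops included, and the job is handed in when it is done.

```bash
ls; mkdir -p pics
cat > h.py <<'E'
import numpy as np, cv2
from cell import sense, vision, bot
def grab(n):
    s=sense(); p,d=vision.grab_frame(n); i=vision.camera_info(n); return s,p,d,i
def f_of(i): return 200/np.tan(np.radians(i["vfov"])/2)
def pts(d,i,uv,z=None):
    """world points of pixels for static cams; z: plane height else depth"""
    uv=np.atleast_2d(uv).astype(float); f=f_of(i)
    r=np.c_[(uv[:,0]-i["cx"])/f,-(uv[:,1]-i["cy"])/f,-np.ones(len(uv))]
    M=np.linalg.inv(i["world_to_cam"]); R=r@M[:3,:3].T; o=M[:3,3]
    if z is None:
        k=d[uv[:,1].astype(int),uv[:,0].astype(int)]
        return o+R*k[:,None]
    return o+R*((z-o[2])/R[:,2])[:,None]
E
python3 - <<'E'
from h import *
for n in("scene","side"):
    s,p,d,i=grab(n); print(n,{k:v for k,v in i.items() if k!="world_to_cam"},np.round(np.linalg.inv(i["world_to_cam"])[:3,3],3))
    cv2.imwrite(f"pics/{n}0.png",p[:,:,::-1])
    np.savez(f"{n}0.npz",p=p,d=d)
    for t in["tray","cup_center","coaster_mid","spot","rack","spray_can","mushroom","can_cap"]:
        for r in vision.pinpoint(t,n)[:3]:
            print(t,np.round(r["at"],1),round(r["conf"],2),np.round(pts(d,i,r["at"],0.038 if t=="cup_center" else 0)[0],3))
print(sense()["clock"])
E
```

```text
pics
scene {'vfov': 48.183223545970876, 'cx': 320.5466914636714, 'cy': 202.26306230474646} [ 1.249 -0.239  1.037]
tray [163.8 272.7] 0.71 [ 0.65  -0.533  0.   ]
tray [262.5 228.2] 0.56 [ 0.562 -0.268  0.   ]
cup_center [331.1 170.9] 0.67 [ 0.426 -0.048  0.038]
cup_center [370.4 143.5] 0.45 [0.341 0.092 0.038]
coaster_mid [334.7 178. ] 0.64 [ 0.424 -0.036  0.   ]
spot [333.6 178.5] 0.38 [ 0.425 -0.04   0.   ]
rack [446.4 198.1] 0.86 [0.557 0.266 0.   ]
spray_can [371.6 272.2] 0.81 [ 0.748 -0.007  0.   ]
mushroom [315.1 295.8] 0.81 [ 0.786 -0.162  0.   ]
can_cap [269.6 168.8] 0.89 [ 0.352 -0.223  0.   ]
can_cap [310.8 296.2] 0.19 [ 0.785 -0.173  0.   ]
side {'vfov': 53.05934645243578, 'cx': 320.04904223000364, 'cy': 197.71471194144613} [0.165 0.62  0.803]
tray [351.7 237. ] 0.7 [ 0.432 -0.079  0.   ]
tray [333.6 182.4] 0.66 [ 0.581 -0.263  0.   ]
tray [347.9 136.7] 0.61 [ 0.655 -0.522  0.   ]
cup_center [360.9 287.7] 0.74 [0.334 0.087 0.038]
cup_center [348.6 238. ] 0.61 [ 0.425 -0.039  0.038]
coaster_mid [343.7 246.5] 0.77 [ 0.436 -0.038  0.   ]
spot [230.1 314.8] 0.98 [0.571 0.272 0.   ]
rack [232.6 313.7] 0.75 [0.568 0.267 0.   ]
spray_can [240.2 214.5] 0.57 [ 0.748 -0.002  0.   ]
mushroom [261.5 175.6] 0.9 [ 0.798 -0.179  0.   ]
mushroom [393.2 215. ] 0.5 [ 0.364 -0.216 -0.   ]
can_cap [388.7 213.7] 0.85 [ 0.378 -0.215  0.   ]
0.9
```

View pics/scene0.png

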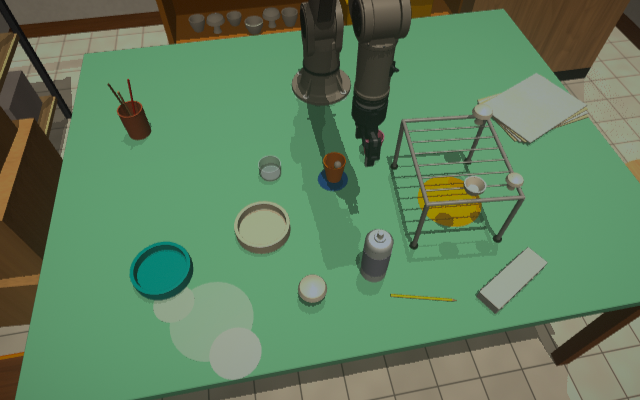

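View pics/side0.png

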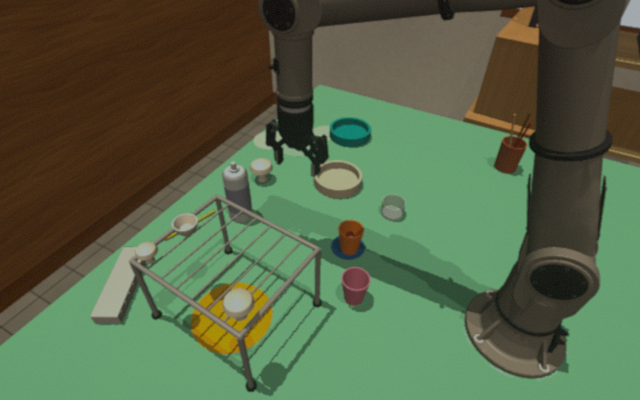

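The cups are orange at scene (334,167), standing on the blue mark, and pink at side (356,287). The orange one is meant. The trays are cream at scene (262,228), which is meant, and turquoise at (161,270). The rack is at scene (455,180), with the yellow mark at side (232,317), and a loose pale bar lies at scene (512,279). Next I'll measure the posts, bar, tray and mark.

Run:
```python
from h import *
C={}
for n in("scene","side"):
    z=np.load(n+"0.npz"); C[n]=(z["p"],z["d"],vision.camera_info(n))
p,d,i=C["side"]
F=pts(d,i,[(156,314),(227,249),(318,300),(250,385)],0); print("feet",np.round(F[:,:2],3).tolist(), "mean",F.mean(0).round(3))
print("edges",[round(float(np.linalg.norm(F[k]-F[(k+1)%4])),3) for k in range(4)])
T=pts(d,i,[(137,262),(219,200),(319,249),(240,332)],0.19); print("tops",np.round(T[:,:2],3).tolist(),T.mean(0).round(3))
def cloud(n,x0,y0,x1,y1):
    p,d,i=C[n]; v,u=np.mgrid[y0:y1,x0:x1]; uv=np.c_[u.ravel(),v.ravel()]
    P=pts(d,i,uv); ok=d[uv[:,1],uv[:,0]]>0; return P[ok],p[uv[ok,1],uv[ok,0]].astype(int)
# bar
P,c=cloud("scene",470,235,560,320); m=(P[:,2]>.008)&(P[:,2]<.15)&(abs(c[:,0]-c[:,1])<30)
Q=P[m]; print("bar n",len(Q),"z",np.percentile(Q[:,2],[5,50,95]).round(3), cv2.minAreaRect(Q[:,:2].astype(np.float32)*1000))
# trays: rim circle
for n,b in(("scene",(225,195,300,260)),("side",(305,155,370,205))):
    P,c=cloud(n,*b); m=(P[:,2]>.028)&(P[:,2]<.045); print("tray",n,m.sum(),[np.round(k,1) for k in cv2.minEnclosingCircle(P[m][:,:2].astype(np.float32)*1000)], np.median(P[m],0).round(3))
# yellow/blue marks, orange cup
for n in C:
    p,d,i=C[n]; h=cv2.cvtColor(p,cv2.COLOR_RGB2HSV); P=None
    for nm,lo,hi,z in(("yellow",(18,150,90),(32,255,255),0),("blue",(100,120,50),(125,255,255),0),("orange",(3,150,80),(14,255,255),None)):
        m=cv2.inRange(h,lo,hi); k,l,s,ce=cv2.connectedComponentsWithStats(m); 
        for j in sorted(range(1,k),key=lambda j:-s[j,4])[:3]:
            v,u=np.where(l==j); W=pts(d,i,np.c_[u,v],z)
            print(nm,n,s[j],"circ",[np.round(q,1) for q in cv2.minEnclosingCircle(W[:,:2].astype(np.float32)*1000)],"zmax",np.percentile(W[:,2],98).round(3))
# gripper in side view
P,c=cloud("side",255,80,335,180); print("grip cloud")
s=sense(); R=np.array(s["orientation"]);L=(P-s["ee_pos"])@R; m=(abs(L[:,0])<.15)&(abs(L[:,1])<.15)&(L[:,2]>-.4)&(L[:,2]<.02); L=L[m]
print(R.round(2).tolist())
for a in np.arange(0,.4,.02):
    q=L[(-L[:,2]>=a)&(-L[:,2]<a+.02)]
    if len(q)>3: print(round(a,2),len(q),np.percentile(q[:,:2],[3,97],axis=0).round(3).tolist())
```

```text
feet [[0.718, 0.351], [0.7, 0.12], [0.416, 0.141], [0.439, 0.378]] mean [0.568 0.247 0.   ]
edges [0.232, 0.284, 0.238, 0.28]
tops [[0.703, 0.349], [0.681, 0.131], [0.412, 0.148], [0.44, 0.372]] [0.559 0.25  0.19 ]
bar n 1962 z [0.019 0.03  0.033] ((807.8928833007812, 313.33795166015625), (137.82571411132812, 203.12457275390625), 28.694700241088867)
tray scene 653 [array([ 569.4, -267.4]), np.float64(76.5)] [ 0.576 -0.27   0.035]
tray side 378 [array([ 568.5, -268.2]), np.float64(77.0)] [ 0.557 -0.267  0.034]
yellow scene [427 203  54  24 974] circ [array([597.6, 273.4]), np.float64(81.9)] zmax 0.0
yellow scene [426 189  53  13 455] circ [array([545.9, 287.6]), np.float64(75.2)] zmax 0.0
yellow scene [424 177  40  12 384] circ [array([508. , 277.2]), np.float64(60.0)] zmax 0.0
blue scene [318 171  30  20 241] circ [array([425.1, -43.8]), np.float64(43.9)] zmax 0.0
blue scene [335 183   1   3   3] circ [array([446.5, -40. ]), np.float64(3.8)] zmax 0.0
blue scene [334 187   1   1   1] circ [array([457. , -45.2]), np.float64(0.0)] zmax 0.0
orange scene [324 153  22  29 297] circ [array(
[... 808 characters left out ...]
  7   6  20] circ [array([  95.7, -831.6]), np.float64(237.1)] zmax 0.168
grip cloud
[[-0.0, 1.0, 0.0], [1.0, 0.0, -0.0], [-0.0, 0.0, -1.0]]
0.0 26 [[-0.007, -0.05], [0.012, 0.046]]
0.02 132 [[-0.006, -0.056], [0.014, 0.055]]
0.04 128 [[-0.009, -0.058], [0.015, 0.062]]
0.06 376 [[-0.01, -0.073], [0.018, 0.07]]
0.08 392 [[-0.011, -0.071], [0.021, 0.069]]
0.1 499 [[-0.009, -0.068], [0.02, 0.065]]
0.12 194 [[-0.004, -0.037], [0.039, 0.022]]
0.14 313 [[-0.002, -0.037], [0.039, 0.021]]
0.16 402 [[-0.009, -0.036], [0.038, 0.028]]
0.18 287 [[-0.005, -0.035], [0.038, 0.022]]
0.2 362 [[-0.007, -0.035], [0.037, 0.024]]
0.22 328 [[-0.003, -0.034], [0.036, 0.019]]
0.24 26 [[0.02, -0.028], [0.036, -0.0]]
```

Run:
```python
import cv2
a=cv2.imread("pics/scene0.png")[130:260,220:400]; b=cv2.imread("pics/side0.png")[30:330,80:380]
cv2.imwrite("pics/c1.png",cv2.hconcat([cv2.resize(a,(415,300),interpolation=3),cv2.resize(b,(300,300))]))
```

```text
(no output)
```

View pics/c1.png

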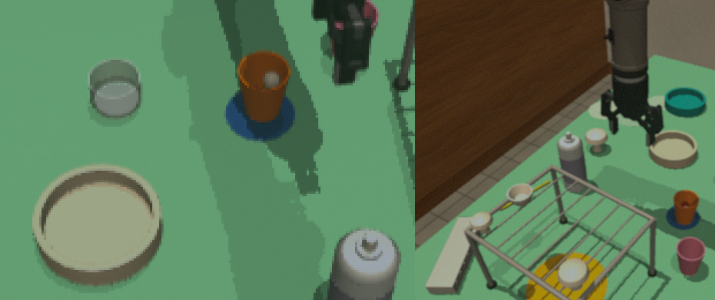

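The crop confirms the orange cup, with a white bead visible in it, on the blue mark, and the cream tray. Because the wrist column can't go under the shelf, I need to know whether the bar or the pencil is within reach as a push stick.

Run:
```python
from h import *
z=np.load("scene0.npz");p,d=z["p"],z["d"];i=vision.camera_info("scene")
for nm,uv,h in(("bar",[(478,290),(498,309),(547,263),(531,249)],.03),("pencil",[(390,296),(455,299)],.004),("turq",[(161,270)],.0)):
    W=pts(d,i,uv,h); print(nm,W[:,:2].round(3).tolist(),np.hypot(W[:,0],W[:,1]).round(3))
v,u=np.mgrid[235:320,470:560]; uv=np.c_[u.ravel(),v.ravel()]; P=pts(d,i,uv); c=p[uv[:,1],uv[:,0]].astype(int)
m=(P[:,2]>.008)&(P[:,2]<.06)&(c[:,0]>c[:,1]-8)
I=np.zeros(p.shape[:2],np.uint8); I[uv[m,1],uv[m,0]]=1; I=cv2.morphologyEx(I,cv2.MORPH_OPEN,np.ones((4,4)))
k,l,s,_=cv2.connectedComponentsWithStats(I); j=1+np.argmax(s[1:,4]); v,u=np.where(l==j); Q=pts(d,i,np.c_[u,v]); Q=Q[Q[:,2]>.02]
r=cv2.minAreaRect((Q[:,:2]*1000).astype(np.float32)); print(s[j],r,cv2.boxPoints(r).round(0).tolist(),np.percentile(Q[:,2],[5,50,95]))
```

```text
bar [[0.858, 0.23], [0.913, 0.257], [0.82, 0.431], [0.775, 0.41]] [0.888 0.948 0.927 0.876]
pencil [[0.822, 0.02], [0.86, 0.176]] [0.823 0.878]
turq [[0.641, -0.54]] [0.838]
[479 294  20  19 145] ((1078.0325927734375, 13.765182495117188), (53.26082992553711, 608.174072265625), 39.0927848815918) [[866.0, 233.0], [1249.0, -239.0], [1290.0, -205.0], [907.0, 267.0]] [0.02101482 0.02711193 0.03268963]
```

```bash
python3 -m handwheel '[{"xyz":[0,40,-40],"spin":0,"claw":0},{"xyz":[0,90,-80],"spin":0,"claw":0},{"xyz":[0,140,-110],"spin":0,"claw":0},{"xyz":[0,190,-120],"spin":0,"claw":0},{"xyz":[0,240,-120],"spin":0,"claw":0},{"xyz":[0,290,-120],"spin":0,"claw":0},{"xyz":[0,340,-120],"spin":0,"claw":0},{"xyz":[0,390,-120],"spin":0,"claw":0}]'; python3 -c "
from h import *
s=sense();print(np.round(s['ee_pos'],3),np.round(s['orientation'],3).tolist(),np.round(s['joints'],2))"
```

```text
clock: 1.7
ee_pos: [0.7713, -0.0146, 0.3349]
orientation: [[0.042, 0.999, 0.017], [0.999, -0.042, 0.025], [0.026, 0.016, -1.0]]
ft_force: [-0.1, -0.9, -0.8]
width: 1.004
grip_force: 0.0
[ 0.771 -0.015  0.335] [[0.042, 0.999, 0.017], [0.999, -0.042, 0.025], [0.026, 0.016, -1.0]] [-0.05  0.96  0.63  0.2  -0.6   2.    0.02]
```

```bash
python3 -m handwheel '[{"xyz":[0,50,0],"spin":0,"claw":0},{"xyz":[0,100,0],"spin":0,"claw":0},{"xyz":[0,150,0],"spin":0,"claw":0}]'; python3 -m handwheel '[{"xyz":[0,-50,0],"spin":0,"claw":0}]'; python3 -c "
from h import *
s=sense();print(np.round(s['ee_pos'],4),np.round(s['orientation'],3).tolist(),np.round(s['joints'],2))"
```

```text
clock: 2.0
ee_pos: [0.7874, -0.0144, 0.3265]
orientation: [[0.039, 0.998, 0.041], [0.993, -0.044, 0.111], [0.113, 0.036, -0.993]]
ft_force: [0.9, 0.5, 1.4]
width: 1.002
grip_force: 0.0
clock: 2.1
ee_pos: [0.7782, -0.0269, 0.3249]
orientation: [[0.059, 0.997, 0.048], [0.993, -0.063, 0.103], [0.105, 0.042, -0.994]]
ft_force: [2.6, -2.7, 0.7]
width: 1.002
grip_force: 0.0
[ 0.7782 -0.0269  0.3249] [[0.059, 0.997, 0.048], [0.993, -0.063, 0.103], [0.105, 0.042, -0.994]] [-0.12  0.99  1.24  0.35 -1.18  1.98  0.14]
```

```bash
cat >> h.py <<'E'
from scipy.spatial.transform import Rotation as Ro
def fk(q,L):
    d1,d3,d5,d7=L[:4]; R=np.eye(3); p=np.zeros(3)
    for k,(ax,l) in enumerate(zip("zyzyzyz",(d1,0,d3,0,d5,0,d7))):
        R=R@Ro.from_euler(ax,q[k]).as_matrix(); p=p+R@[0,0,l]
    return p,R
E
python3 - <<'E'
from h import *
from scipy.optimize import least_squares
s=sense()
D=[([-0.042,0.311,0.014,1.512,-0.004,1.319,-0.027],[.55,0,.231]),([-0.05,0.96,0.63,0.2,-0.6,2.0,0.02],[.7713,-.0146,.3349]),(s["joints"],s["ee_pos"])]
r=least_squares(lambda L:np.concatenate([fk(q,L)[0]-p for q,p in D]),[.3,.4,.4,.3])
print(r.x.round(4),r.fun.round(4)); p,R=fk(s["joints"],r.x); print(R.round(3).tolist())
E
```

```text
[0.6123 0.4645 0.416  0.722 ] [-0.0056 -0.0168 -0.0024 -0.0039  0.0031  0.0013  0.007   0.0017  0.001 ]
[[-0.997, -0.059, 0.048], [-0.063, 0.993, -0.103], [-0.042, -0.105, -0.994]]
```

Run:
```python
from h import *
from itertools import product
from scipy.optimize import least_squares
s=sense()
D=[([-0.042,0.311,0.014,1.512,-0.004,1.319,-0.027],[.55,0,.231],[[0,1,0],[1,0,0],[0,0,-1]]),([-0.05,0.96,0.63,0.2,-0.6,2.0,0.02],[.7713,-.0146,.3349],[[0.042,.999,.017],[.999,-.042,.025],[.026,.016,-1]]),(s["joints"],s["ee_pos"],s["orientation"])]
out=[]
for S in product([1,-1],repeat=4):
    g=np.array([S[0],1,S[1],1,S[2],1,S[3]])
    def f(L): 
        e=[]
        for q,p,R in D:
            P,M=fk(g*np.array(q),L); M=M@Ro.from_euler("z",L[4]).as_matrix(); e+=[P-p,(0.1*(M-np.array(R))).ravel()]
        return np.concatenate(e)
    for o in(1.57,-1.57):
        r=least_squares(f,[.3,.4,.4,.3,o]); out.append((r.cost,S,r.x.round(4)))
for o in sorted(out,key=lambda o:o[0])[:4]: print(o)
print(np.round(s["joints"],4))
```

```text
(np.float64(0.00021412002429197448), (-1, -1, -1, -1), array([0.0751, 0.4788, 0.4195, 0.1942, 1.5701]))
(np.float64(0.00021412002429197448), (-1, -1, -1, -1), array([0.0751, 0.4788, 0.4195, 0.1942, 1.5701]))
(np.float64(0.0007368772053574077), (1, 1, 1, 1), array([0.6123, 0.4645, 0.416 , 0.722 , 1.642 ]))
(np.float64(0.0007368772053578221), (1, 1, 1, 1), array([ 0.6123,  0.4645,  0.416 ,  0.722 , -4.6412]))
[-0.1165  0.9888  1.2402  0.3524 -1.1804  1.983   0.1405]
```

```bash
for k in 1 2 3 4; do python3 -m handwheel '[{"xyz":[0,50,0],"spin":0,"claw":0},{"xyz":[0,100,0],"spin":0,"claw":0}]' >/dev/null; python3 -c "
from h import *
s=sense();print(np.round(s['ee_pos'],4),np.round(np.array(s['orientation'])[:,2],3).tolist(),np.round(s['joints'],3))"; done
```

```text
[ 0.7895 -0.0179  0.3231] [0.043, 0.185, -0.982] [ 0.018  1.047  1.299  0.138 -1.44   2.032  0.012]
[ 0.7901 -0.0217  0.3227] [0.044, 0.179, -0.983] [ 0.027  1.049  1.298  0.124 -1.439  2.032  0.018]
[ 0.7902 -0.0241  0.3199] [0.041, 0.179, -0.983] [ 0.03   1.052  1.298  0.124 -1.439  2.032  0.021]
[ 0.7905 -0.0257  0.3163] [0.037, 0.179, -0.983] [ 0.032  1.057  1.298  0.124 -1.439  2.032  0.024]
```

```bash
cat >> h.py <<'E'
LO=np.array([-2.7,-.3,-1.27,.12,-1.44,.2,-3.05]);HI=np.array([2.7,1.91,1.3,2.57,4.58,2.03,3.05])
LL=[.0751,.4788,.4195,.1942]
def fkm(q,L=LL):
    p,M=fk(-np.array(q)*[1,-1,1,-1,1,-1,1],L); return p,M@Ro.from_euler("z",np.pi/2).as_matrix()
def ik(p,R,n=12,seed=0,q0=None):
    from scipy.optimize import least_squares
    rng=np.random.default_rng(seed); best=None
    for k in range(n):
        x0=np.clip(q0,LO+.01,HI-.01) if q0 is not None and k==0 else rng.uniform(LO,HI)
        def f(q):
            P,M=fkm(q); return np.r_[P-p,.2*(Ro.from_matrix(M.T@R).as_rotvec())]
        r=least_squares(f,x0,bounds=(LO,HI),max_nfev=60)
        if best is None or r.cost<best.cost: best=r
        if best.cost<1e-6: break
    return best.x,np.sqrt(2*best.cost)
def leanR(az,lean,spin):
    z=np.array([np.sin(lean)*np.cos(az),np.sin(lean)*np.sin(az),-np.cos(lean)])
    y=np.cross(z,[np.sin(az)*-1*0+np.cos(az),np.sin(az),0]); 
    y=np.array([-np.sin(az),np.cos(az),0.]); x=np.cross(y,z)   # spin 0: y horizontal
    return np.c_[x,y,z]@Ro.from_euler("z",spin).as_matrix()
E
python3 - <<'E'
from h import *
s=sense(); p,R=fkm(s["joints"]); print(p.round(3),s["ee_pos"],R.round(3).tolist(),np.round(s["orientation"],3).tolist())
for lean in(30,45,52):
  for nm,p in(("cup",(.425,-.04,.04)),("cupup",(.425,-.04,.15)),("tray",(.57,-.3,.16)),("pushstart",(.57,-.34,.02)),("mid",(.56,.0,.02)),("rack",(.565,.18,.02))):
    print(lean,nm,[round(float(ik(np.array(p),leanR(np.pi/2,np.radians(lean),sp))[1]),4) for sp in(0,np.pi/2,np.pi,-np.pi/2)])
E
```

```text
[ 0.792 -0.041  0.312] [ 0.79048546 -0.02566618  0.3162531 ] [[0.047, 0.998, 0.037], [0.983, -0.053, 0.179], [0.18, 0.028, -0.983]] [[0.047, 0.998, 0.037], [0.983, -0.053, 0.179], [0.18, 0.028, -0.983]]
30 cup [0.0, 0.0002, 0.0, 0.0001]
30 cupup [0.0002, 0.0, 0.0, 0.0003]
30 tray [0.0, 0.0001, 0.0, 0.0]
30 pushstart [0.0, 0.0001, 0.0001, 0.0]
30 mid [0.0, 0.0013, 0.0001, 0.0004]
30 rack [0.0, 0.0, 0.0, 0.0014]
45 cup [0.0001, 0.0, 0.0, 0.0001]
45 cupup [0.0, 0.0, 0.0, 0.0002]
45 tray [0.0001, 0.0, 0.0, 0.0]
45 pushstart [0.0001, 0.0, 0.0006, 0.0003]
45 mid [0.0005, 0.0, 0.0, 0.0011]
45 rack [0.0004, 0.0, 0.0, 0.0005]
52 cup [0.0, 0.0002, 0.0001, 0.0001]
52 cupup [0.0, 0.0, 0.0, 0.0]
52 tray [0.0, 0.0004, 0.0, 0.0001]
52 pushstart [0.0, 0.0, 0.0, 0.0013]
52 mid [0.0, 0.0014, 0.0002, 0.0]
52 rack [0.0, 0.0, 0.0, 0.0]
```

```bash
cat > st.sh <<'E'
python3 -c "
from h import *
s=sense();z=np.array(s['orientation'])[:,2];print(round(s['clock'],2),np.round(s['ee_pos'],4),'z',np.round(z,3).tolist(),'lean',round(np.degrees(np.arccos(-z[2])),1),'F',np.round(s['ft_force'],1),'w',round(s['width'],3),'g',round(s['grip_force'],1),np.round(s['joints'],2))
open('log.txt','a').write(repr((list(s['joints']),list(s['ee_pos'])))+'\n')"
E
chmod +x st.sh
python3 -m handwheel '[{"xyz":[40,-60,-60],"spin":0,"claw":0},{"xyz":[80,-120,-120],"spin":0,"claw":0},{"xyz":[130,-160,-180],"spin":0,"claw":0},{"xyz":[180,-190,-220],"spin":0,"claw":0},{"xyz":[220,-230,-260],"spin":0,"claw":0},{"xyz":[260,-270,-280],"spin":0,"claw":0},{"xyz":[300,-310,-300],"spin":0,"claw":0},{"xyz":[330,-350,-300],"spin":0,"claw":0}]'>/dev/null; ./st.sh
python3 -m handwheel '[{"xyz":[20,-45,0],"spin":0,"claw":0},{"xyz":[40,-90,0],"spin":0,"claw":0},{"xyz":[60,-135,0],"spin":0,"claw":0},{"xyz":[80,-180,0],"spin":0,"claw":0},{"xyz":[100,-225,0],"spin":0,"claw":0},{"xyz":[120,-270,0],"spin":0,"claw":0},{"xyz":[130,-310,0],"spin":0,"claw":0},{"xyz":[130,-350,0],"spin":0,"claw":0}]'>/dev/null; ./st.sh
```

```text
3.7 [0.6041 0.1148 0.5156] z [0.04, 0.177, -0.983] lean 10.5 F [ 0.5 -0.2 -0.5] w 0.999 g 0.0 [-0.06  0.51 -0.16  0.52 -0.1   2.03 -0.3 ]
4.5 [0.2579 0.2638 0.5298] z [0.041, 0.181, -0.983] lean 10.7 F [-0.1 -0.9  0.3] w 0.998 g 0.0 [-0.3  -0.14 -0.34  1.29 -0.18  1.84 -0.75]
```

```bash
python3 -m handwheel '[{"xyz":[30,-40,0],"spin":0,"claw":0},{"xyz":[60,-80,0],"spin":0,"claw":0},{"xyz":[90,-120,0],"spin":0,"claw":0},{"xyz":[120,-160,0],"spin":0,"claw":0},{"xyz":[150,-190,0],"spin":0,"claw":0},{"xyz":[180,-200,0],"spin":0,"claw":0},{"xyz":[200,-200,0],"spin":0,"claw":0}]'>/dev/null; ./st.sh
for k in 1 2 3; do python3 -m handwheel '[{"xyz":[0,0,-50],"spin":0,"claw":0},{"xyz":[0,0,-100],"spin":0,"claw":0},{"xyz":[0,0,-150],"spin":0,"claw":0}]'>/dev/null; ./st.sh; done
```

```text
5.2 [0.0677 0.4708 0.5606] z [0.039, 0.183, -0.982] lean 10.8 F [-0.1 -0.2 -0.9] w 0.999 g 0.0 [-0.71  0.16 -0.98  0.97  0.2   1.89 -1.64]
5.5 [0.0674 0.4642 0.5997] z [0.045, 0.173, -0.984] lean 10.3 F [ 0.6  0.7 -1.1] w 0.999 g 0.0 [-1.24  0.14 -0.33  0.82  0.1   2.01 -1.56]
5.8 [0.0642 0.4536 0.6187] z [0.054, 0.195, -0.979] lean 11.7 F [-0.1  0.8 -0.7] w 0.997 g 0.0 [-1.76  0.11  0.33  0.81 -0.01  2.03 -1.49]
6.1 [0.0608 0.4296 0.6453] z [0.061, 0.249, -0.967] lean 14.9 F [-0.4  0.5 -0.2] w 0.999 g 0.0 [-2.3   0.05  0.89  0.82 -0.02  2.03 -1.47]
```

```bash
for k in 1 2 3 4; do python3 -m handwheel '[{"xyz":[20,0,-45],"spin":0,"claw":0},{"xyz":[40,0,-90],"spin":0,"claw":0},{"xyz":[60,0,-135],"spin":0,"claw":0}]'>/dev/null; ./st.sh; done
```

```text
6.4 [0.0567 0.4434 0.6668] z [0.068, 0.301, -0.951] lean 18.0 F [-0.1 -0.6 -1.2] w 1.003 g 0.0 [-2.16  0.07  0.77  0.74 -0.04  2.03 -1.47]
6.7 [0.054  0.45   0.6886] z [0.076, 0.351, -0.933] lean 21.1 F [ 0.5  0.2 -1.1] w 1.003 g 0.0 [-2.12  0.08  0.73  0.68 -0.04  2.03 -1.48]
7.0 [0.0498 0.451  0.7106] z [0.082, 0.4, -0.913] lean 24.1 F [ 0.3 -0.1 -0.8] w 0.998 g 0.0 [-2.16  0.08  0.77  0.63 -0.04  2.03 -1.49]
7.3 [0.0449 0.4469 0.7333] z [0.088, 0.448, -0.889] lean 27.2 F [ 0.6  0.3 -0.2] w 0.998 g 0.0 [-2.28  0.07  0.87  0.59 -0.04  2.03 -1.49]
```

```bash
for k in 1 2 3 4 5 6 7; do python3 -m handwheel '[{"xyz":[30,0,-40],"spin":0,"claw":0},{"xyz":[60,0,-80],"spin":0,"claw":0},{"xyz":[100,0,-120],"spin":0,"claw":0}]'>/dev/null; ./st.sh; done
```

```text
7.6 [0.0409 0.4616 0.7542] z [0.093, 0.496, -0.864] lean 30.3 F [ 0.5 -0.  -0.1] w 1.003 g 0.0 [-2.07  0.11  0.68  0.5  -0.06  2.03 -1.5 ]
7.9 [0.037  0.4683 0.775 ] z [0.098, 0.541, -0.835] lean 33.3 F [-0.  -0.1 -0.2] w 1.0 g 0.0 [-2.01  0.13  0.63  0.42 -0.07  2.03 -1.51]
8.2 [0.0322 0.4685 0.7958] z [0.101, 0.584, -0.806] lean 36.3 F [ 1.2 -1.  -0.6] w 1.0 g 0.0 [-2.01  0.13  0.63  0.36 -0.08  2.03 -1.51]
8.5 [0.0271 0.4632 0.8166] z [0.104, 0.624, -0.774] lean 39.3 F [ 0.5  0.2 -0.2] w 1.0 g 0.0 [-2.04  0.13  0.67  0.32 -0.09  2.03 -1.52]
8.8 [0.0218 0.4532 0.8372] z [0.107, 0.662, -0.742] lean 42.1 F [ 0.4 -0.   0.3] w 1.004 g 0.0 [-2.11  0.12  0.74  0.28 -0.1   2.03 -1.52]
9.1 [0.0162 0.4393 0.8573] z [0.109, 0.698, -0.708] lean 44.9 F [-0.6 -0.7 -0.4] w 1.0 g 0.0 [-2.23  0.11  0.86  0.25 -0.1   2.03 -1.53]
9.4 [0.0105 0.422  0.8769] z [0.111, 0.731, -0.673] lean 47.7 F [-0.3  0.3  0.4] w 1.002 g 0.0 [-2.42  0.09  1.04  0.23 -0.09  2.03 -1.53]
```

```bash
python3 -m handwheel '[{"xyz":[40,0,-30],"spin":0,"claw":0},{"xyz":[80,0,-60],"spin":0,"claw":0},{"xyz":[120,0,-90],"spin":0,"claw":0}]'>/dev/null; ./st.sh
cat >> h.py <<'E'
def plan(p,spin=0.0,refpoint="hold"):
    """shift in tool axes (mm) taking hold point (or TCP) to p"""
    s=sense(); R=np.array(s["orientation"]); t=np.array(s["ee_pos"])
    h=bot.hold_point_z if refpoint=="hold" else 0
    return np.round(R.T@(np.array(p)-(t-R[:,2]*h))*1000,1)
E
python3 - <<'E'
from h import *
s=sense(); R=np.array(s["orientation"]); print(R.round(3).tolist(), bot.hold_point_z)
# spin making tool y horizontal: y' = cos a y - sin a x
a=np.arctan2(R[2,1],R[2,0]); print("spin",a, "new y", (R@Ro.from_euler("z",a).as_matrix()).round(3).tolist())
from scipy.optimize import least_squares
D=[eval(l) for l in open("log.txt")]
r=least_squares(lambda L:np.concatenate([fkm(q,L)[0]-p for q,p in D]),LL); print(r.x.round(4),np.abs(r.fun).max(),np.abs(r.fun).mean())
for P in[(.35,.25,.6),(.40,-.22,.3),(.40,-.18,.18),(.425,-.04,.04)]: print(P,plan(P))
E
```

```text
9.7 [0.007  0.4253 0.8934] z [0.113, 0.762, -0.638] lean 50.4 F [-0.1  0.1 -0.3] w 1.001 g 0.0 [-2.27  0.11  0.95  0.16 -0.15  2.03 -1.54]
[[-0.015, 0.993, 0.113], [0.643, -0.077, 0.762], [0.766, 0.084, -0.638]] 0.0187
spin 0.10890214609734977 new y [[0.094, 0.989, 0.113], [0.631, -0.147, 0.762], [0.77, -0.0, -0.638]]
[0.2931 0.4475 0.4167 0.3846] 0.01994600827152382 0.0061085772545595145
(0.35, 0.25, 0.6) [-342.4  329.8  111. ]
(0.4, -0.22, 0.3) [-875.1  390.6  -50. ]
(0.4, -0.18, 0.18) [-941.2  377.5   57. ]
(0.425, -0.04, 0.04) [-958.7  379.8  255.8]
```

```bash
echo 'LL=[.2931,.4475,.4167,.3846]
fkm.__defaults__=(LL,)' >> h.py
python3 - <<'E'
from h import *
s=sense(); R0=np.array(s["orientation"])@Ro.from_euler("z",.109).as_matrix()
for nm,p,sps in(("via",(.35,.25,.6),(0,)),("via2",(.40,-.22,.3),(0,)),("cup",(.425,-.04,.03),(0,)),("tray",(.57,-.25,.065),(0,1.57,-1.57,3.14,-3.14)),("pushstart",(.57,-.36,.02),(0,)),("mid",(.565,0,.02),(0,)),("rack",(.57,.19,.02),(0,))):
    for sp in sps:
        q,e=ik(np.array(p),R0@Ro.from_euler("z",sp).as_matrix(),n=15); print(nm,sp,round(float(e),4),q.round(2))
E
```

```text
via 0 0.0 [ 0.83 -0.25 -0.49  1.5  -1.04  1.88 -0.12]
via2 0 0.0 [ 1.2   0.56 -0.36  1.35 -0.47  1.84  0.69]
cup 0 0.0 [ 1.56  1.27 -1.27  1.89  0.39  1.04  0.06]
tray 0 0.0001 [ 1.26  1.39 -1.27  1.01  0.39  1.59  0.22]
tray 1.57 0.0005 [ 1.26  1.39 -1.27  1.01  0.39  1.59 -1.35]
tray -1.57 0.0 [ 1.26  1.39 -1.27  1.01  0.39  1.59  1.79]
tray 3.14 0.0 [ 0.59  1.11  0.47  1.01 -1.    1.83 -2.2 ]
tray -3.14 0.0 [ 0.58  1.11  0.48  1.01 -1.01  1.83 -2.2 ]
pushstart 0 0.0002 [ 1.1   1.5  -1.12  0.48  0.36  1.86  0.46]
mid 0 0.0 [ 1.24  1.35 -1.27  1.61  0.42  1.03 -0.04]
rack 0 0.0009 [ 1.    1.31 -1.27  1.81  0.5   0.68 -0.33]
```

```bash
python3 -m handwheel '[{"xyz":[-40,40,10],"spin":0.05,"claw":0},{"xyz":[-80,80,20],"spin":0.109,"claw":0},{"xyz":[-120,120,35],"spin":0.109,"claw":0},{"xyz":[-160,160,45],"spin":0.109,"claw":0},{"xyz":[-200,200,60],"spin":0.109,"claw":0},{"xyz":[-240,240,75],"spin":0.109,"claw":0},{"xyz":[-290,280,90],"spin":0.109,"claw":0},{"xyz":[-340,320,110],"spin":0.109,"claw":0}]'|grep ft; ./st.sh
python3 -m handwheel '[{"xyz":[0,0,0],"spin":0,"claw":0},{"xyz":[0,0,0],"spin":0,"claw":0}]'|grep ft; ./st.sh
python3 -c "
from h import *
print(plan((.35,.25,.6)),plan((.40,-.05,.5)),plan((.40,-.22,.3)))"
```

```text
ft_force: [-0.6, 0.1, -0.7]
10.5 [0.1158 0.3687 0.8033] z [0.098, 0.732, -0.674] lean 47.6 F [-0.6  0.1 -0.7] w 1.003 g 0.0 [-1.53 -0.27  0.19  0.87 -0.03  1.71 -1.47]
ft_force: [0.9, -0.0, -0.6]
10.7 [0.1165 0.3692 0.8043] z [0.1, 0.733, -0.673] lean 47.7 F [ 0.9 -0.  -0.6] w 1.002 g 0.0 [-1.54 -0.27  0.19  0.86 -0.02  1.71 -1.47]
[-213.2  244.2   92.3] [-484.1  330.1  -55.1] [-745.7  349.   -45. ]
```

```bash
python3 -c "
from h import *
print(plan((.28,.38,.75)),plan((.42,.22,.62)),plan((.46,.0,.5)))"
python3 -m handwheel '[{"xyz":[0,50,0],"spin":0,"claw":0},{"xyz":[0,100,0],"spin":0,"claw":0},{"xyz":[-30,150,20],"spin":0,"claw":0},{"xyz":[-60,200,30],"spin":0,"claw":0},{"xyz":[-100,240,45],"spin":0,"claw":0},{"xyz":[-140,270,60],"spin":0,"claw":0}]'|grep ft; ./st.sh
python3 -c "
from h import *
print(plan((.42,.22,.62)),plan((.46,.0,.5)),plan((.40,-.22,.3)))"
```

```text
[-20.6 160.3  79.5] [-213.2  317.6   63.9] [-446.1  383.4  -12.5]
ft_force: [1.2, -0.4, 0.1]
11.3 [0.3594 0.3017 0.6841] z [0.092, 0.733, -0.674] lean 47.6 F [ 1.2 -0.4  0.1] w 1.001 g 0.0 [-1.55 -0.27  0.95  1.15 -0.39  1.58 -0.79]
[-98.   68.6   7.5] [-331.5  131.7  -69.3] [-630.8   94.4 -101.4]
```

```bash
python3 -m handwheel '[{"xyz":[-45,20,-5],"spin":0,"claw":0},{"xyz":[-90,40,-10],"spin":0,"claw":0},{"xyz":[-135,60,-20],"spin":0,"claw":0},{"xyz":[-180,80,-30],"spin":0,"claw":0},{"xyz":[-225,100,-40],"spin":0,"claw":0},{"xyz":[-270,115,-55],"spin":0,"claw":0},{"xyz":[-315,130,-69],"spin":0,"claw":0}]'|grep ft; ./st.sh
python3 -c "
from h import *
print(plan((.46,.0,.5)),plan((.46,-.2,.35)),plan((.40,-.22,.3)))"
```

```text
ft_force: [0.8, -0.2, 0.1]
12.0 [0.4132 0.0637 0.5064] z [0.122, 0.722, -0.681] lean 47.1 F [ 0.8 -0.2  0.1] w 1.001 g 0.0 [-1.17 -0.3   1.3   1.52 -0.54  1.65 -0.05]
[-44.7  54.8 -17.3] [-290.1   76.8  -59.6] [-344.3   18.5  -47.3]
```

```bash
cat > sim.py <<'E'
from h import *
from scipy.optimize import least_squares
def track(q,way,R,step=.02):
    p,_=fkm(q); worst=0
    for w in way:
        w=np.array(w); n=int(np.linalg.norm(w-p)/step)+1
        for t in np.linspace(0,1,n+1)[1:]:
            tgt=p+(w-p)*t
            f=lambda x:np.r_[fkm(x)[0]-tgt,.3*Ro.from_matrix(fkm(x)[1].T@R).as_rotvec(),.01*(x-q)]
            r=least_squares(f,np.clip(q,LO+1e-4,HI-1e-4),bounds=(LO,HI),max_nfev=50); q=r.x
            e=f(q); worst=max(worst,np.linalg.norm(e[:3])+np.linalg.norm(e[3:6])/.3)
        p=w; print("  ",w,"err",np.round([np.linalg.norm(e[:3]),np.linalg.norm(e[3:6])/.3],3),"worst",round(worst,3),q.round(2))
    return q
E
python3 - <<'E'
from sim import *
s=sense(); q=np.array(s["joints"]); R=np.array(s["orientation"])
for way in([(.46,-.1,.45),(.40,-.2,.25)],[(.6,0,.45),(.5,-.2,.3)],[(.6,.1,.5),(.65,-.1,.4),(.4,-.2,.25)],[(.42,.0,.7),(.4,-.2,.5),(.4,-.2,.25)],[(.5,.2,.6),(.6,.0,.5),(.6,-.2,.4),(.4,-.2,.25)]):
    print(way); track(q,way,R)
E
```

```text
[(0.46, -0.1, 0.45), (0.4, -0.2, 0.25)]
   [ 0.46 -0.1   0.45] err [0.062 0.262] worst 0.324 [-0.85 -0.3   1.3   1.61 -0.44  1.56  0.22]
   [ 0.4  -0.2   0.25] err [0. 0.] worst 0.37 [ 0.43  0.61  0.77  1.5  -0.81  1.95  1.14]
[(0.6, 0, 0.45), (0.5, -0.2, 0.3)]
   [0.6  0.   0.45] err [0.084 0.352] worst 0.436 [-1.15 -0.3   1.3   1.64 -0.43  1.23 -0.  ]
   [ 0.5 -0.2  0.3] err [0. 0.] worst 0.497 [ 0.42  0.69  0.69  1.21 -0.95  2.03  0.88]
[(0.6, 0.1, 0.5), (0.65, -0.1, 0.4), (0.4, -0.2, 0.25)]
   [0.6 0.1 0.5] err [0.069 0.287] worst 0.356 [-1.34 -0.3   1.3   1.56 -0.43  1.22 -0.17]
   [ 0.65 -0.1   0.4 ] err [0.125 0.503] worst 0.628 [-1.05 -0.3   1.3   1.71 -0.37  1.09  0.09]
   [ 0.4  -0.2   0.25] err [0. 0.] worst 0.628 [ 0.41  0.62  0.8   1.5  -0.82  1.96  1.15]
[(0.42, 0.0, 0.7), (0.4, -0.2, 0.5), (0.4, -0.2, 0.25)]
   [0.42 0.   0.7 ] err [0.045 0.169] worst 0.213 [-1.14 -0.3   1.3   1.07 -0.55  1.89 -0.27]
   [ 0.4 -0.2  0.5] err [0.079 0.322] worst 0.401 [-0.68 -0.3   1.3   1.47 -0.4   1.75  0.3 ]
   [ 0.4  -0.2   0.25] err [0. 0.] worst 0.425 [ 0.49  0.58  0.66  1.5  -0.77  1.91  1.1 ]
[(0.5, 0.2, 0.6), (0.6, 0.0, 0.5), (0.6, -0.2, 0.4), (0.4, -0.2, 0.25)]
   [0.5 0.2 0.6] err [0.025 0.109] worst 0.134 [-1.55 -0.3   1.3   1.32 -0.43  1.46 -0.41]
   [0.6 0.  0.5] err [0.083 0.35 ] worst 0.433 [-1.17 -0.3   1.3   1.54 -0.43  1.3  -0.06]
   [ 0.6 -0.2  0.4] err [0.13 0.54] worst 0.67 [-0.88 -0.3   1.3   1.69 -0.35  1.2   0.21]
   [ 0.4  -0.2   0.25] err [0. 0.] worst 0.67 [ 0.52  0.57  0.62  1.5  -0.76  1.9   1.08]
```

```bash
cat >> sim.py <<'E'
VM=np.array([2.79,2.79]+[3.14]*5)*.07
def rows(q,tgt,R,n=8,step=.05):
    for k in range(n):
        p,M=fkm(q); d=np.array(tgt)-p; L=np.linalg.norm(d); g=p+d*min(1,step/max(L,1e-9))
        rv=Ro.from_matrix(R@M.T).as_rotvec(); a=np.linalg.norm(rv); Rg=Ro.from_rotvec(rv*min(1,.15/max(a,1e-9))).as_matrix()@M
        f=lambda x:np.r_[fkm(x)[0]-g,.3*Ro.from_matrix(fkm(x)[1].T@Rg).as_rotvec(),.01*(x-q)]
        lo=np.maximum(LO,q-VM);hi=np.minimum(HI,q+VM)
        q=least_squares(f,np.clip(q,lo+1e-5,hi-1e-5),bounds=(lo,hi),max_nfev=50).x
    p,M=fkm(q); print(tgt,"perr",np.linalg.norm(np.array(tgt)-p).round(3),"rerr",np.degrees(Ro.from_matrix(R@M.T).magnitude()).round(1),q.round(2)); return q
E
python3 - <<'E'
from sim import *
s=sense(); q=np.clip(np.array(s["joints"]),LO+1e-3,HI-1e-3); R=np.array(s["orientation"])
for t in[(.42,-.15,.3),(.4,-.2,.25),(.42,-.1,.25),(.42,-.1,.2),(.5,-.1,.2),(.35,-.2,.3),(.35,-.1,.25)]: rows(q,t,R)
E
```

```text
(0.42, -0.15, 0.3) perr 0.059 rerr 1.9 [-0.05  0.48  1.2   1.65 -0.87  2.01  1.05]
(0.4, -0.2, 0.25) perr 0.083 rerr 0.2 [ 0.09  0.55  1.13  1.64 -0.86  2.03  1.16]
(0.42, -0.1, 0.25) perr 0.006 rerr 0.0 [ 0.01  0.6   1.11  1.7  -0.94  1.95  1.14]
(0.42, -0.1, 0.2) perr 0.034 rerr 0.0 [-0.02  0.6   1.09  1.78 -0.94  1.88  1.17]
(0.5, -0.1, 0.2) perr 0.073 rerr 0.0 [-0.08  0.61  1.07  1.68 -1.02  1.89  1.03]
(0.35, -0.2, 0.3) perr 0.101 rerr 4.9 [-0.1   0.28  1.26  1.75 -0.69  1.95  1.05]
(0.35, -0.1, 0.25) perr 0.0 rerr 0.0 [ 0.02  0.52  1.16  1.82 -0.82  1.92  1.25]
```

```bash
python3 -c "
from h import *
print(plan((.42,-.1,.25),refpoint='tcp'))"
```

```text
[-298.2   20.3   57.1]
```

```bash
python3 -m handwheel '[{"xyz":[-298,20,57],"spin":0,"claw":0},{"xyz":[-298,20,57],"spin":0,"claw":0},{"xyz":[-298,20,57],"spin":0,"claw":0},{"xyz":[-298,20,57],"spin":0,"claw":0},{"xyz":[-298,20,57],"spin":0,"claw":0},{"xyz":[-298,20,57],"spin":0,"claw":0},{"xyz":[-298,20,57],"spin":0,"claw":0},{"xyz":[-298,20,57],"spin":0,"claw":0}]'|grep ft; ./st.sh
python3 -c "
from h import *
R=np.array(sense()['orientation']);print(R.round(3).tolist(),'spin',np.arctan2(R[2,1],R[2,0]))"
```

```text
ft_force: [1.1, 1.6, 1.3]
12.8 [ 0.404  -0.0694  0.2807] z [0.118, 0.725, -0.679] lean 47.2 F [1.1 1.6 1.3] w 1.001 g 0.0 [-0.19  0.45  1.21  1.8  -0.89  1.91  1.04]
[[0.066, 0.991, 0.118], [0.677, -0.131, 0.725], [0.733, 0.032, -0.679]] spin 0.043479390784769756
```

```bash
python3 -c "
from h import *
s=sense(); z=np.array(s['orientation'])[:,2]
print(plan(np.array([.424,-.042,.04])-.09*z))"
```

```text
[-156.7    8.5  114.3]
```

```bash
python3 -m handwheel '[{"xyz":[-50,2,10],"spin":0.02,"claw":0},{"xyz":[-90,4,35],"spin":0.043,"claw":0},{"xyz":[-125,6,65],"spin":0.043,"claw":0},{"xyz":[-157,8,100],"spin":0.043,"claw":0},{"xyz":[-157,8,114],"spin":0.043,"claw":0},{"xyz":[-157,8,114],"spin":0.043,"claw":0}]'|grep ft; ./st.sh
cat >> h.py <<'E'
def wpts(s,d,i,uv,z=None):
    uv=np.atleast_2d(uv).astype(float); f=f_of(i); a=uv[:,0]-i["cx"]; b=uv[:,1]-i["cy"]; r=np.hypot(a,b)+1e-9; th=r/f
    D=np.c_[a/r*np.sin(th),-b/r*np.sin(th),-np.cos(th)]
    M=np.array(i["mount"]); R=np.array(s["orientation"]); t=np.array(s["ee_pos"])
    W=D@M[:3,:3].T@R.T; o=R@M[:3,3]+t
    if z is None:
        k=d[uv[:,1].astype(int),uv[:,0].astype(int)]/np.cos(th); return o+W*k[:,None]
    return o+W*((z-o[2])/W[:,2])[:,None]
E
python3 - <<'E'
from h import *
s,p,d,i=grab("wrist"); cv2.imwrite("pics/w1.png",p[:,:,::-1]); print(i)
h=cv2.cvtColor(p,cv2.COLOR_RGB2HSV); m=cv2.inRange(h,(3,150,60),(14,255,255)); v,u=np.where(m&(d>0).astype(np.uint8)*255)
W=wpts(s,d,i,np.c_[u,v]); W=W[(W[:,2]>.005)&(W[:,2]<.1)&(abs(W[:,0]-.424)<.08)]
r=W[W[:,2]>.07]; print(len(W),len(r),[np.round(x,4) for x in cv2.minEnclosingCircle((r[:,:2]*1000).astype(np.float32))],W.max(0),W.min(0))
m=cv2.inRange(h,(100,120,40),(125,255,255)); v,u=np.where(m); B=wpts(s,d,i,np.c_[u,v],0); B=B[np.hypot(B[:,0]-.425,B[:,1]+.043)<.08]; print("blue",len(B),[np.round(x,4) for x in cv2.minEnclosingCircle((B[:,:2]*1000).astype(np.float32))])
E
```

```text
ft_force: [0.2, -1.2, 0.6]
13.4 [ 0.4133 -0.0929  0.0896] z [0.119, 0.726, -0.677] lean 47.4 F [ 0.2 -1.2  0.6] w 1.001 g 0.0 [ 0.02  0.79  1.01  1.92 -1.05  1.74  1.35]
{'vfov': 65.70646984690485, 'cx': 320.4025778110908, 'cy': 202.18176039974023, 'mount': array([[-3.69766887e-04,  9.63655273e-01,  2.67148608e-01,
         6.70281015e-02],
       [ 9.99999924e-01,  3.90304118e-04, -2.37761377e-05,
         7.28089348e-04],
       [-1.27181202e-04,  2.67148579e-01, -9.63655343e-01,
        -1.42287013e-01],
       [ 0.00000000e+00,  0.00000000e+00,  0.00000000e+00,
         1.00000000e+00]])}
4873 647 [array([421.1961, -42.783 ]), np.float64(32.2843)] [ 0.45183853 -0.01165534  0.07659545] [ 0.38911047 -0.07448902  0.00519961]
blue 3779 [array([427.7584, -46.9723]), np.float64(44.535)]
```

View pics/w1.png

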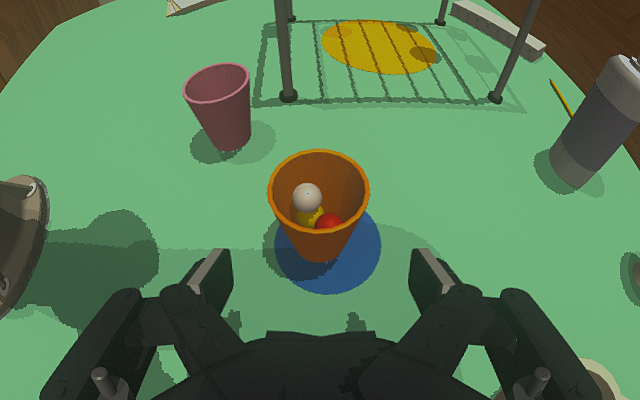

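The wrist view shows the orange cup at (320,205) with beads in it, the blue mark around (328,248), and both fingers clear on either side. Moving in to grasp.

```bash
python3 -c "
from h import *
s=sense(); z=np.array(s['orientation'])[:,2]
print(plan(np.array([.422,-.043,.04])+.004*z))"
```

```text
[-1.9 -0.8 96. ]
```

```bash
python3 -m handwheel '[{"xyz":[-2,-1,35],"spin":0,"claw":0},{"xyz":[-2,-1,65],"spin":0,"claw":0},{"xyz":[-2,-1,85],"spin":0,"claw":0},{"xyz":[-2,-1,96],"spin":0,"claw":0},{"xyz":[-2,-1,96],"spin":0,"claw":0.5},{"xyz":[-2,-1,96],"spin":0,"claw":1},{"xyz":[-2,-1,96],"spin":0,"claw":1},{"xyz":[-2,-1,96],"spin":0,"claw":1}]' 35|grep -E 'ft|width|grip'; ./st.sh
python3 -m handwheel '[{"xyz":[0,0,0],"spin":0,"claw":1},{"xyz":[0,0,0],"spin":0,"claw":1}]' 35|grep ft; ./st.sh
python3 -c "
from h import *
print(plan((.422,-.043,.14)),plan((.50,-.15,.16)),plan((.565,-.25,.14)))"
```

```text
ft_force: [-1.2, -0.8, 5.9]
width: 0.671
grip_force: 35.2
14.25 [ 0.4253 -0.0308  0.0256] z [0.132, 0.723, -0.678] lean 47.3 F [-1.2 -0.8  5.9] w 0.671 g 35.2 [-0.06  0.85  0.94  2.04 -1.19  1.61  1.4 ]
ft_force: [-1.5, -0.7, 6.3]
14.45 [ 0.4253 -0.0308  0.0256] z [0.133, 0.724, -0.677] lean 47.4 F [-1.5 -0.7  6.3] w 0.668 g 35.2 [-0.06  0.85  0.94  2.04 -1.19  1.61  1.4 ]
[ 75.7  -0.5 -68. ] [  27.9   95.2 -148.7] [ -46.   176.6 -198.9]
```

```bash
python3 -m handwheel '[{"xyz":[20,0,-18],"spin":0,"claw":1},{"xyz":[50,0,-45],"spin":0,"claw":1},{"xyz":[75,5,-70],"spin":0,"claw":1},{"xyz":[60,40,-100],"spin":0,"claw":1},{"xyz":[40,75,-130],"spin":0,"claw":1},{"xyz":[15,105,-155],"spin":0,"claw":1},{"xyz":[-15,130,-180],"spin":0,"claw":1},{"xyz":[-40,155,-200],"spin":0,"claw":1}]' 35|grep -E 'ft'; ./st.sh
python3 -c "
from h import *
print(plan((.551,-.246,.12)),plan((.551,-.246,.076)))"
```

```text
ft_force: [0.6, 0.4, -1.3]
15.25 [ 0.5469 -0.232   0.13  ] z [0.131, 0.72, -0.681] lean 47.1 F [ 0.6  0.4 -1.3] w 0.671 g 37.0 [ 0.28  0.97  0.93  1.31 -1.17  1.95  1.05]
[-16.2   6.5  15.9] [-48.4   6.3  45.9]
```

```bash
python3 -m handwheel '[{"xyz":[-25,4,24],"spin":0.1,"claw":1},{"xyz":[-48,6,46],"spin":0.25,"claw":1},{"xyz":[-48,6,46],"spin":0.4,"claw":1},{"xyz":[-48,6,46],"spin":0.54,"claw":1},{"xyz":[-48,6,46],"spin":0.68,"claw":1},{"xyz":[-48,6,46],"spin":0.82,"claw":1},{"xyz":[-48,6,46],"spin":0.96,"claw":1},{"xyz":[-48,6,46],"spin":1.1,"claw":1}]' 35|grep -E 'ft'; ./st.sh
python3 -m handwheel '[{"xyz":[0,0,0],"spin":0.12,"claw":1},{"xyz":[0,0,0],"spin":0.24,"claw":1},{"xyz":[0,0,0],"spin":0.36,"claw":1},{"xyz":[0,0,0],"spin":0.5,"claw":1},{"xyz":[0,0,0],"spin":0.64,"claw":1},{"xyz":[0,0,0],"spin":0.78,"claw":1},{"xyz":[0,0,0],"spin":0.92,"claw":1},{"xyz":[0,0,0],"spin":1.06,"claw":1}]' 35|grep -E 'ft'; ./st.sh
python3 -m handwheel '[{"xyz":[0,0,0],"spin":0.14,"claw":1},{"xyz":[0,0,0],"spin":0.28,"claw":1},{"xyz":[0,0,0],"spin":0.42,"claw":1},{"xyz":[0,0,0],"spin":0.56,"claw":1},{"xyz":[0,0,0],"spin":0.7,"claw":1},{"xyz":[0,0,0],"spin":0.84,"claw":1},{"xyz":[0,0,0],"spin":0.98,"claw":1},{"xyz":[0,0,0],"spin":0.98,"claw":1}]' 35|grep -E 'ft'; ./st.sh
python3 - <<'E'
from h import *
a=grab("scene")[1]; b=grab("side")[1]
cv2.imwrite("pics/p1.png",cv2.hconcat([cv2.resize(a[170:290,170:330],(400,300),interpolation=3),cv2.resize(b[130:250,270:430],(400,300),interpolation=3)])[:,:,::-1])
E
```

```text
ft_force: [-1.0, 0.3, -2.2]
16.05 [ 0.5528 -0.2296  0.0638] z [0.131, 0.721, -0.68] lean 47.1 F [-1.   0.3 -2.2] w 0.665 g 37.0 [ 0.24  1.1   1.    1.33 -1.28  1.95  0.03]
ft_force: [-0.5, 0.4, -0.9]
16.85 [ 0.5529 -0.2296  0.0638] z [0.131, 0.721, -0.68] lean 47.1 F [-0.5  0.4 -0.9] w 0.67 g 37.0 [ 0.22  1.13  1.05  1.34 -1.32  1.99 -1.02]
ft_force: [1.2, 0.5, -1.5]
17.65 [ 0.5529 -0.2293  0.064 ] z [0.131, 0.722, -0.68] lean 47.2 F [ 1.2  0.5 -1.5] w 0.671 g 37.0 [ 0.22  1.14  1.07  1.34 -1.33  2.   -1.99]
```

View pics/p1.png

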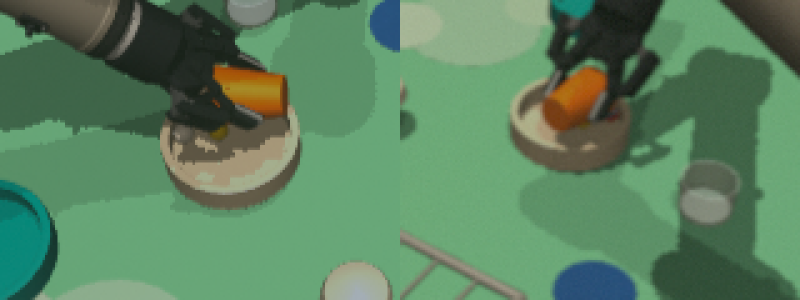

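```bash
python3 -m handwheel '[{"xyz":[0,0,0],"spin":0.05,"claw":1},{"xyz":[0,0,0],"spin":0.0,"claw":1},{"xyz":[-20,0,-19],"spin":0.0,"claw":1},{"xyz":[-44,0,-41],"spin":0.0,"claw":1},{"xyz":[-75,0,-70],"spin":0.0,"claw":1}]' 35|grep -E 'ft'; ./st.sh
python3 - <<'E'
from h import *
s,p,d,i=grab("wrist"); cv2.imwrite("pics/w2.png",p[:,:,::-1])
_,a,da,ia=grab("scene"); b=grab("side")[1]
cv2.imwrite("pics/p2.png",cv2.hconcat([cv2.resize(a[180:280,200:320],(360,300),interpolation=3),cv2.resize(p,(480,300))])[:,:-40,::-1])
for n in("scene","side","wrist"):
    for k in range(4): 
        r=vision.pinpoint(f"bead{k}_center",n); print(n,k,[(np.round(x["at"]).tolist(),round(x["conf"],2)) for x in r[:4]])
E
```

```text
ft_force: [-0.2, 0.5, -0.8]
18.25 [ 0.5521 -0.2283  0.1658] z [0.128, 0.723, -0.678] lean 47.3 F [-0.2  0.5 -0.8] w 0.668 g 37.0 [ 0.26  0.95  0.97  1.27 -1.19  2.02 -2.13]
scene 0 [([269.0, 210.0], 0.48), ([447.0, 200.0], 0.38)]
scene 1 [([268.0, 169.0], 0.63), ([267.0, 223.0], 0.54)]
scene 2 [([247.0, 219.0], 0.62)]
scene 3 [([240.0, 223.0], 0.64), ([269.0, 170.0], 0.43)]
side 0 [([348.0, 185.0], 0.35), ([229.0, 319.0], 0.33)]
side 1 [([340.0, 182.0], 0.53)]
side 2 [([354.0, 176.0], 0.61)]
side 3 [([350.0, 172.0], 0.38)]
wrist 0 [([361.0, 36.0], 0.62)]
wrist 1 [([301.0, 34.0], 0.88)]
wrist 2 []
wrist 3 []
```

View pics/p2.png

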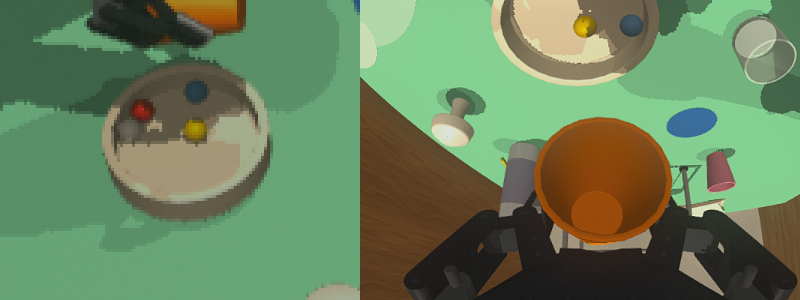

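All four beads (blue, yellow, red, white) lie in the tray around scene (240-268, 210-223), and the wrist view shows the cup empty. Turning the cup back now.

```bash
python3 -m handwheel '[{"xyz":[0,0,0],"spin":-0.14,"claw":1},{"xyz":[0,0,0],"spin":-0.29,"claw":1},{"xyz":[0,0,0],"spin":-0.43,"claw":1},{"xyz":[0,0,0],"spin":-0.58,"claw":1},{"xyz":[0,0,0],"spin":-0.72,"claw":1},{"xyz":[0,0,0],"spin":-0.87,"claw":1},{"xyz":[0,0,0],"spin":-1.01,"claw":1},{"xyz":[0,0,0],"spin":-1.15,"claw":1}]' 35|grep -E 'ft'
python3 -m handwheel '[{"xyz":[0,0,0],"spin":-0.14,"claw":1},{"xyz":[0,0,0],"spin":-0.29,"claw":1},{"xyz":[0,0,0],"spin":-0.43,"claw":1},{"xyz":[0,0,0],"spin":-0.58,"claw":1},{"xyz":[0,0,0],"spin":-0.72,"claw":1},{"xyz":[0,0,0],"spin":-0.87,"claw":1},{"xyz":[0,0,0],"spin":-1.01,"claw":1},{"xyz":[0,0,0],"spin":-1.15,"claw":1}]' 35|grep -E 'ft'
python3 -m handwheel '[{"xyz":[0,0,0],"spin":-0.14,"claw":1},{"xyz":[0,0,0],"spin":-0.28,"claw":1},{"xyz":[0,0,0],"spin":-0.42,"claw":1},{"xyz":[0,0,0],"spin":-0.56,"claw":1},{"xyz":[0,0,0],"spin":-0.7,"claw":1},{"xyz":[0,0,0],"spin":-0.84,"claw":1},{"xyz":[0,0,0],"spin":-0.84,"claw":1}]' 35|grep -E 'ft'; ./st.sh
python3 -c "
from h import *
R=np.array(sense()['orientation']);print(R.round(3).tolist(),'spin',np.arctan2(R[2,1],R[2,0]))
g=np.array([.4303,-.0323,.0266])
for dz in(.1,.03,.0): print(plan(g+[0,0,dz],refpoint='tcp'))"
```

```text
ft_force: [-0.6, -0.5, -1.6]
ft_force: [-0.3, -0.3, -0.8]
ft_force: [0.4, -0.2, -1.0]
21.3 [ 0.5523 -0.2289  0.1669] z [0.13, 0.723, -0.678] lean 47.3 F [ 0.4 -0.2 -1. ] w 0.668 g 37.0 [ 0.47  0.81  0.51  1.26 -0.93  1.8   0.87]
[[0.117, 0.985, 0.13], [0.668, -0.175, 0.723], [0.735, 0.003, -0.678]] spin 0.003982080024692188
[  87.6 -154.6  153.5]
[  36.1 -154.8  201. ]
[  14.1 -154.9  221.4]
```

```bash
python3 -m handwheel '[{"xyz":[18,-32,32],"spin":0,"claw":1},{"xyz":[36,-64,64],"spin":0,"claw":1},{"xyz":[54,-96,96],"spin":0,"claw":1},{"xyz":[72,-128,128],"spin":0,"claw":1},{"xyz":[84,-150,148],"spin":0,"claw":1},{"xyz":[88,-155,153],"spin":0,"claw":1},{"xyz":[62,-155,177],"spin":0,"claw":1},{"xyz":[40,-155,197],"spin":0,"claw":1}]' 35|grep -E 'ft'; ./st.sh
python3 -c "
from h import *
g=np.array([.4303,-.0323,.0266])
for dz in(.01,.0,-.002): print(plan(g+[0,0,dz],refpoint='tcp'))"
```

```text
ft_force: [-0.8, 0.7, -1.4]
22.1 [ 0.4316 -0.0335  0.0618] z [0.133, 0.721, -0.68] lean 47.2 F [-0.8  0.7 -1.4] w 0.67 g 37.1 [ 0.25  0.59  0.48  2.   -0.97  1.36  1.15]
[-17.9  -1.6  17.8]
[-25.2  -1.7  24.6]
[-26.7  -1.7  26. ]
```

```bash
python3 -m handwheel '[{"xyz":[-12,-1,12],"spin":0,"claw":1},{"xyz":[-19,-2,18],"spin":0,"claw":1},{"xyz":[-23,-2,22],"spin":0,"claw":1},{"xyz":[-25,-2,24],"spin":0,"claw":1},{"xyz":[-26,-2,25],"spin":0,"claw":1},{"xyz":[-26,-2,25],"spin":0,"claw":1}]' 35|grep -E 'ft'; ./st.sh
python3 -m handwheel '[{"xyz":[0,0,0],"spin":0,"claw":0.3},{"xyz":[0,0,0],"spin":0,"claw":0.15},{"xyz":[0,0,0],"spin":0,"claw":0},{"xyz":[0,0,0],"spin":0,"claw":0},{"xyz":[0,0,-15],"spin":0,"claw":0},{"xyz":[0,0,-45],"spin":0,"claw":0},{"xyz":[0,0,-80],"spin":0,"claw":0},{"xyz":[0,0,-110],"spin":0,"claw":0}]' 20|grep -E 'ft'; ./st.sh
python3 - <<'E'
from h import *
s,p,d,i=grab("wrist"); cv2.imwrite("pics/w3.png",p[:,:,::-1])
h=cv2.cvtColor(p,cv2.COLOR_RGB2HSV); m=cv2.inRange(h,(3,150,60),(14,255,255)); v,u=np.where(m&(d>0).astype(np.uint8)*255)
W=wpts(s,d,i,np.c_[u,v]); W=W[(W[:,2]>.005)&(W[:,2]<.1)&(abs(W[:,0]-.424)<.08)]
r=W[W[:,2]>.07]; print(len(W),len(r),[np.round(x,4) for x in cv2.minEnclosingCircle((r[:,:2]*1000).astype(np.float32))],W.max(0))
m=cv2.inRange(h,(100,120,40),(125,255,255)); v,u=np.where(m); B=wpts(s,d,i,np.c_[u,v],0); B=B[np.hypot(B[:,0]-.425,B[:,1]+.043)<.08]; print("blue",[np.round(x,4) for x in cv2.minEnclosingCircle((B[:,:2]*1000).astype(np.float32))])
_,a,da,ia=grab("scene"); b=grab("side")[1]
cv2.imwrite("pics/p3.png",cv2.hconcat([cv2.resize(p,(480,300)),cv2.resize(b[200:290,300:390],(300,300),interpolation=3)])[:,:,::-1])
E
```

```text
ft_force: [0.9, 0.6, -1.0]
22.7 [ 0.4289 -0.0317  0.0264] z [0.131, 0.723, -0.679] lean 47.3 F [ 0.9  0.6 -1. ] w 0.668 g 37.1 [ 0.27  0.66  0.46  2.02 -1.01  1.32  1.22]
ft_force: [0.6, -0.4, -0.5]
23.5 [ 0.4138 -0.1132  0.1022] z [0.131, 0.722, -0.68] lean 47.2 F [ 0.6 -0.4 -0.5] w 1.001 g 0.0 [ 0.36  0.59  0.54  1.88 -0.86  1.52  1.15]
4209 480 [array([424.3004, -45.3057]), np.float64(31.9155)] [ 0.45368303 -0.01376188  0.07562297]
blue [array([427.5134, -46.8403]), np.float64(44.4632)]
```

View pics/p3.png

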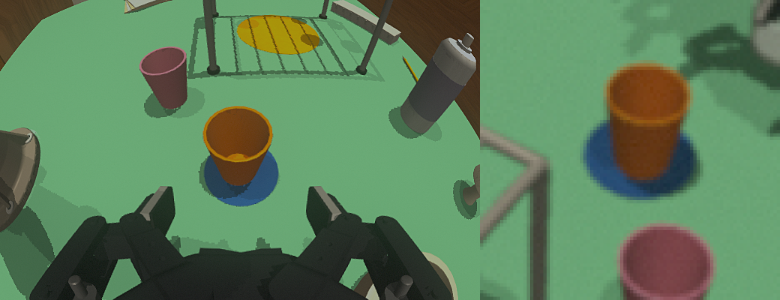

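Run:
```python
from h import *
p=cv2.imread("pics/w3.png")[:,:,::-1]; i=vision.camera_info("wrist"); s=sense()
def fit(P):
    hull=cv2.convexHull((P*1000).astype(np.float32))[:,0]; (c,r)=cv2.minEnclosingCircle(hull); return np.round(c,1),round(r,1)
h=cv2.cvtColor(p.copy(),cv2.COLOR_RGB2HSV); m=cv2.inRange(h,(18,150,60),(32,255,255)); m=cv2.morphologyEx(m,2,np.ones((3,3))); v,u=np.where(m); Y=wpts(s,None,i,np.c_[u,v],0); Y=Y[np.hypot(Y[:,0]-.57,Y[:,1]-.27)<.13]; print("wrist",len(Y),fit(Y[:,:2]))
for n in("scene","side"):
    _,p,d,ic=grab(n); h=cv2.cvtColor(p,cv2.COLOR_RGB2HSV); m=cv2.morphologyEx(cv2.inRange(h,(18,150,60),(32,255,255)),2,np.ones((2,2))); v,u=np.where(m); Y=pts(d,ic,np.c_[u,v],0); Y=Y[np.hypot(Y[:,0]-.57,Y[:,1]-.27)<.11]; print(n,fit(Y[:,:2]))
    v,u=np.mgrid[:400,:640]; uv=np.c_[u.ravel(),v.ravel()]; P=pts(d,ic,uv); k=(P[:,2]>.028)&(P[:,2]<.04)&(np.hypot(P[:,0]-.57,P[:,1]+.268)<.09); print("tray",n,fit(P[k][:,:2]))
for g in[(.55,-.38,.13),(.552,-.372,.04),(.552,-.372,.009)]: print(plan(g,refpoint="tcp"))
```

```text
wrist 4400 (array([568. , 263.5]), 90.3)
scene (array([568.6, 272.5]), 90.4)
tray scene (array([ 570. , -268.5]), 76.2)
side (array([563.8, 271.8]), 89.9)
tray side (array([ 568.5, -268.6]), 77.6)
[-142.6  181.  -197.3]
[-203.2  181.3 -130.2]
[-226.   181.2 -109.2]
```

```bash
python3 -m handwheel '[{"xyz":[-10,20,-40],"spin":0,"claw":0},{"xyz":[-20,50,-80],"spin":0,"claw":0},{"xyz":[-45,80,-112],"spin":0,"claw":0},{"xyz":[-75,110,-140],"spin":0,"claw":0},{"xyz":[-105,140,-165],"spin":0,"claw":0},{"xyz":[-130,165,-185],"spin":0,"claw":0},{"xyz":[-142,181,-197],"spin":0,"claw":0},{"xyz":[-142,181,-197],"spin":0,"claw":0}]' 20|grep -E 'ft'; ./st.sh
python3 -c "
from h import *
R=np.array(sense()['orientation']);print(R.round(3).tolist(),'spin',np.arctan2(R[2,1],R[2,0]))
for g in [(.552,-.372,.05),(.552,-.372,.01)]: print(plan(g,refpoint='tcp'))"
```

```text
ft_force: [-1.1, 0.9, 0.2]
24.55 [ 0.5502 -0.3806  0.1261] z [0.128, 0.725, -0.677] lean 47.4 F [-1.1  0.9  0.2] w 0.999 g 0.0 [ 0.72  1.09  0.48  0.78 -0.97  1.99  0.83]
[[0.118, 0.985, 0.128], [0.666, -0.175, 0.725], [0.736, -0.0, -0.677]] spin -0.00016223669374843268
[-50.1   0.3  58. ]
[-79.5   0.3  85.1]
```

```bash
python3 -m handwheel '[{"xyz":[-25,0,29],"spin":0,"claw":0},{"xyz":[-50,0,58],"spin":0,"claw":0},{"xyz":[-66,0,73],"spin":0,"claw":0},{"xyz":[-79,0,85],"spin":0,"claw":0},{"xyz":[-79,0,85],"spin":0,"claw":0}]' 20|grep -E 'ft'; ./st.sh
python3 -c "
from h import *
for g in [(.556,-.322,.01),(.556,-.2,.01),(.556,-.05,.01),(.556,.1,.01),(.557,.202,.01)]: print(plan(g,refpoint='tcp'))
_,a,_,_=grab('scene');s,p,d,i=grab('wrist');cv2.imwrite('pics/p4.png',cv2.hconcat([cv2.resize(a[170:290,200:320],(300,300),interpolation=3),cv2.resize(p,(480,300))])[:,:,::-1])"
```

```text
ft_force: [0.4, 0.1, 0.1]
25.05 [ 0.5512 -0.3696  0.0122] z [0.128, 0.726, -0.676] lean 47.5 F [0.4 0.1 0.1] w 0.999 g 0.0 [ 0.7   1.19  0.48  0.87 -0.97  1.84  0.95]
[30.7 -3.6 36.7]
[111.9 -24.8 125.2]
[211.7 -51.  234.1]
[311.5 -77.2 342.9]
[379.5 -94.  417.1]
```

View pics/p4.png

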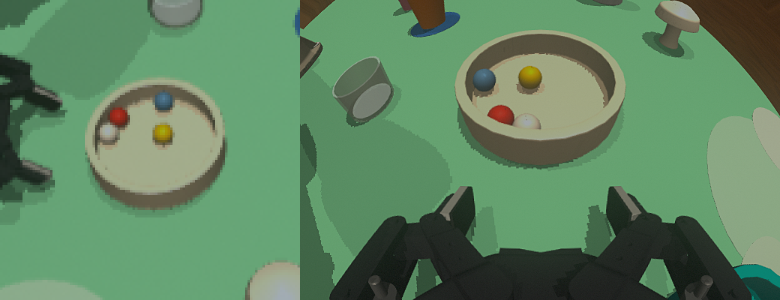

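The tray with its four beads sits centred ahead of the fingers, wrist view (540,100). I'll push it gently.

```bash
python3 -m handwheel '[{"xyz":[13,1,15],"spin":0,"claw":0},{"xyz":[24,-1,27],"spin":0,"claw":0},{"xyz":[31,-4,37],"spin":0,"claw":0},{"xyz":[38,-5,44],"spin":0,"claw":0},{"xyz":[46,-8,53],"spin":0,"claw":0},{"xyz":[56,-10,64],"spin":0,"claw":0},{"xyz":[68,-13,77],"spin":0,"claw":0},{"xyz":[81,-17,91],"spin":0,"claw":0}]'|grep -E 'ft'; ./st.sh
python3 -c "
from h import *
for g in [(.556,-.2,.01),(.556,-.05,.01),(.556,.1,.01),(.557,.202,.01)]: print(plan(g,refpoint='tcp'))
for n in('scene','side'):
    _,p,d,ic=grab(n); v,u=np.mgrid[:400,:640]; P=pts(d,ic,np.c_[u.ravel(),v.ravel()]); k=(P[:,2]>.029)&(P[:,2]<.039)&(np.hypot(P[:,0]-.57,P[:,1]+.20)<.1)&(P[:,1]>-.24); q=P[k][:,:2]*1000; print(n,np.percentile(q,[2,98],axis=0).round(1).tolist())
"
```

```text
ft_force: [-0.1, -4.3, 1.6]
25.95 [ 0.558  -0.2522  0.0154] z [0.136, 0.717, -0.684] lean 46.9 F [-0.1 -4.3  1.6] w 1.0 g 2.6 [ 0.51  1.01  0.47  1.27 -0.97  1.65  1.03]
[ 31.  -11.3  40.8]
[132.1 -37.9 148.4]
[233.2 -64.5 255.9]
[302.1 -81.6 329.2]
scene [[497.2, -238.3], [643.0, -123.6]]
side [[495.5, -236.7], [638.3, -114.4]]
```

```bash
python3 -m handwheel '[{"xyz":[15,-5,19],"spin":0,"claw":0},{"xyz":[31,-10,38],"spin":0,"claw":0},{"xyz":[48,-15,57],"spin":0,"claw":0},{"xyz":[65,-20,75],"spin":0,"claw":0},{"xyz":[82,-24,94],"spin":0,"claw":0},{"xyz":[99,-29,112],"spin":0,"claw":0},{"xyz":[115,-33,130],"spin":0,"claw":0},{"xyz":[132,-38,148],"spin":0,"claw":0}]'|grep -E 'ft'; ./st.sh
python3 -c "
from h import *
for g in [(.556,.1,.01),(.557,.202,.01)]: print(plan(g,refpoint='tcp'))
for n in('scene','side'):
    _,p,d,ic=grab(n); v,u=np.mgrid[:400,:640]; P=pts(d,ic,np.c_[u.ravel(),v.ravel()]); k=(P[:,2]>.029)&(P[:,2]<.039)&(np.hypot(P[:,0]-.57,P[:,1])<.09)&(P[:,1]>-.04); q=P[k][:,:2]*1000; print(n,np.percentile(q,[2,98],axis=0).round(1).tolist())
"
```

```text
ft_force: [0.8, -5.8, 3.0]
26.85 [ 0.557  -0.051   0.0111] z [0.139, 0.718, -0.682] lean 47.0 F [ 0.8 -5.8  3. ] w 0.999 g 3.3 [ 0.24  0.82  0.42  1.7  -1.07  1.37  1.04]
[100.7 -28.1 109. ]
[169.4 -45.4 182.3]
scene [[497.2, -37.2], [641.7, 76.5]]
side [[494.4, -37.7], [636.6, 88.7]]
```

```bash
python3 -m handwheel '[{"xyz":[16,-5,18],"spin":0,"claw":0},{"xyz":[32,-9,35],"spin":0,"claw":0},{"xyz":[47,-13,52],"spin":0,"claw":0},{"xyz":[62,-17,68],"spin":0,"claw":0},{"xyz":[75,-21,82],"spin":0,"claw":0},{"xyz":[86,-24,94],"spin":0,"claw":0},{"xyz":[95,-26,103],"spin":0,"claw":0},{"xyz":[101,-28,109],"spin":0,"claw":0}]'|grep -E 'ft'; ./st.sh
python3 - <<'E'
from h import *
for g in [(.557,.18,.011),(.557,.202,.011)]: print(plan(g,refpoint='tcp'))
out=[]
for n in('scene','side','wrist'):
    s,p,d,ic=grab(n); v,u=np.mgrid[:400,:640]; uv=np.c_[u.ravel(),v.ravel()]; P=(wpts(s,d,ic,uv) if n=="wrist" else pts(d,ic,uv)); k=(P[:,2]>.029)&(P[:,2]<.039)&(np.hypot(P[:,0]-.57,P[:,1]-.16)<.1)&(P[:,1]>.11); q=P[k][:,:2]*1000; print(n,len(q),np.percentile(q,[2,98],axis=0).round(1).tolist()); out.append(p)
cv2.imwrite("pics/p5.png",cv2.hconcat([cv2.resize(out[2],(480,300)),cv2.resize(out[0][120:260,370:540],(320,300),interpolation=3)])[:,:,::-1])
E
```

```text
ft_force: [0.9, -3.9, 0.3]
27.75 [0.5523 0.1056 0.009 ] z [0.13, 0.723, -0.679] lean 47.3 F [ 0.9 -3.9  0.3] w 0.998 g 2.2 [ 0.02  0.73  0.33  1.89 -1.21  1.17  0.99]
[51.8 -8.3 53. ]
[ 66.5 -12.1  69. ]
scene 422 [[492.2, 112.1], [636.3, 232.7]]
side 472 [[497.8, 111.6], [633.6, 228.6]]
wrist 9711 [[492.1, 111.6], [633.3, 230.9]]
```

View pics/p5.png

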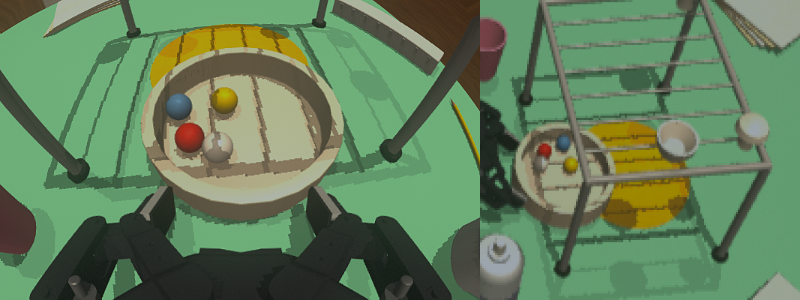

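The wrist view shows all four beads in the tray, which is entering between the front posts, (75,170) and (390,150), with clearance. I'll do the last 105 mm.

```bash
python3 -m handwheel '[{"xyz":[9,0,8],"spin":0,"claw":0},{"xyz":[21,-2,21],"spin":0,"claw":0},{"xyz":[34,-5,35],"spin":0,"claw":0},{"xyz":[46,-8,48],"spin":0,"claw":0},{"xyz":[56,-11,59],"spin":0,"claw":0},{"xyz":[64,-13,67],"spin":0,"claw":0},{"xyz":[69,-14,73],"spin":0,"claw":0},{"xyz":[72,-15,76],"spin":0,"claw":0}]'|grep -E 'ft'; ./st.sh
python3 - <<'E'
from h import *
for g in [(.557,.2125,.011)]: print(plan(g,refpoint='tcp'))
for n in('scene','side','wrist'):
    s,p,d,ic=grab(n); v,u=np.mgrid[:400,:640]; uv=np.c_[u.ravel(),v.ravel()]; W=lambda z=None:(wpts(s,d,ic,uv,z) if n=="wrist" else pts(d,ic,uv,z)); P=W(); k=(P[:,2]>.029)&(P[:,2]<.039)&(np.hypot(P[:,0]-.57,P[:,1]-.262)<.1)&(P[:,1]>.21); q=P[k][:,:2]*1000; print(n,len(q),np.percentile(q,[2,98],axis=0).round(1).tolist())
    h=cv2.cvtColor(p.copy(),cv2.COLOR_RGB2HSV); m=cv2.morphologyEx(cv2.inRange(h,(18,150,60),(32,255,255)),2,np.ones((2,2))); v,u=np.where(m); c=np.c_[u,v]; Y=wpts(s,d,ic,c,0) if n=="wrist" else pts(d,ic,c,0); Y=Y[np.hypot(Y[:,0]-.567,Y[:,1]-.27)<.1]; r=np.hypot(Y[:,0]-.567,Y[:,1]-.266);Y=Y[r>.07]; print(" yel",len(Y),(Y.min(0)*1000).round(),(Y.max(0)*1000).round())
    cv2.imwrite(f"pics/f_{n}.png",p[:,:,::-1])
E
```

```text
ft_force: [0.0, -3.0, -0.6]
28.7 [0.5555 0.2113 0.0105] z [0.13, 0.723, -0.678] lean 47.3 F [ 0.  -3.  -0.6] w 1.0 g 1.8 [-0.13  0.69  0.26  1.93 -1.32  1.03  0.93]
[1.3 1.3 0.7]
scene 355 [[494.9, 211.3], [640.2, 328.5]]
 yel 364 [515. 193.   0.] [658. 356.   0.]
side 624 [[492.5, 211.2], [637.4, 341.6]]
 yel 847 [474. 188.   0.] [648. 361.   0.]
wrist 10475 [[495.8, 211.3], [636.6, 334.9]]
 yel 7694 [477. 177.   0.] [656. 282.   0.]
```

```bash
python3 -m handwheel '[{"xyz":[-7,2,-7],"spin":0,"claw":0},{"xyz":[-20,5,-22],"spin":0,"claw":0},{"xyz":[-20,5,-55],"spin":0,"claw":0},{"xyz":[-20,5,-100],"spin":0,"claw":0},{"xyz":[-20,5,-145],"spin":0,"claw":0},{"xyz":[-20,5,-190],"spin":0,"claw":0},{"xyz":[-20,5,-190],"spin":0,"claw":0}]'|grep -E 'ft'; ./st.sh
python3 - <<'E'
from h import *
o=[grab(n)[1] for n in("wrist","scene","side")]
cv2.imwrite("pics/p6.png",cv2.vconcat([cv2.hconcat([cv2.resize(o[0],(480,300)),cv2.resize(o[1][120:260,370:540],(320,300),interpolation=3)]),cv2.hconcat([cv2.resize(o[1],(400,300)),cv2.resize(o[2],(400,300))])])[:,:,::-1])
E
```

```text
ft_force: [1.2, -0.8, 0.0]
29.55 [0.5368 0.0485 0.128 ] z [0.145, 0.716, -0.683] lean 46.9 F [ 1.2 -0.8  0. ] w 1.003 g 0.0 [ 0.06  0.52  0.42  1.85 -1.04  1.33  0.83]
```

View pics/p6.png

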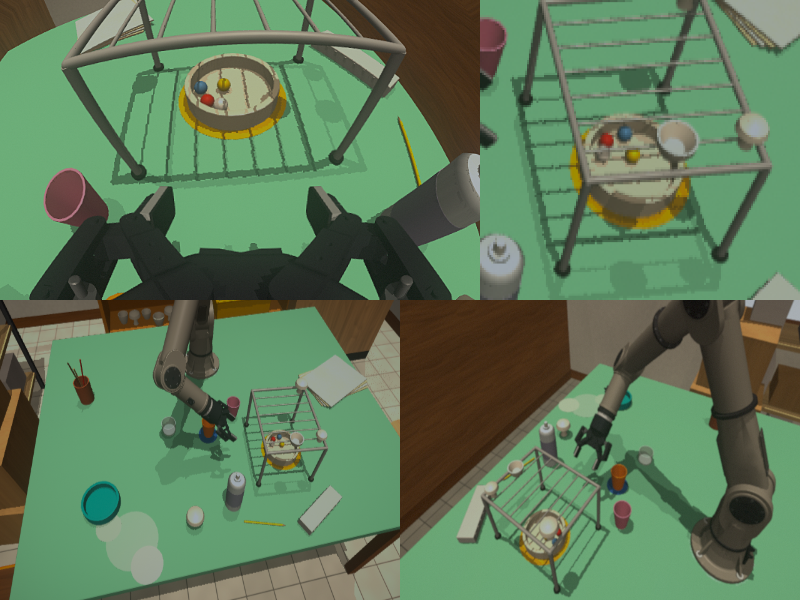

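The tray, with all four beads in it, lies on the yellow mark with a yellow rim showing around it. The cup stands upright on the blue mark, the three bystanders are in place, and the gripper is clear.

```bash
python3 -c "
from cell import bot
print(bot.job_done())"
```

```text
the job is handed in; nothing more can be done
None
```

The job is handed in at about 30 s: all four beads are in the tray, the empty cup stands upright on the blue mark, the tray is on the yellow mark under the rack, and I saw no sign of the rack or bystanders being moved (the judge returned no verdict).

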